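# Start up the spindle control station and hold the jog button

## Task

Start the spindle from its bench control station just by pressing: first press the raised half of the rocker switch (the half toward the cable duct) until it has tipped fully over, then push the square key fully down so that it stays down, and then press the small round button fully down and keep it there. The program finishes while still holding the round button down. Do not press the broad mushroom button, press nothing before its turn, and leave the tape roll, the brass weight and the collet where they stand.

Things in the scene. Friction and masses are not known exactly. Their poses are not given: they have to be found in the camera images.
- rocker_top (a point): Where to press the black V-topped rocker, 60 x 30 mm, on its own grey housing (see station). On top of the half raised at the start, 23 mm from the pivot (mid-rocker, 53 mm above the worktop), on the centre line; moves with the rocker. Starts about 61 mm above the worktop (that half's outer end 64 mm); tipped over, that half is level at 53 mm. x axis: from the middle to this half, y: along the pivot.
- rocker (a joint): Rocker angle in rad: 0 to 0.06 at the start, 0.36 tipped fully over (over 0.31 counts). It stays where it is left; about 3 N at the point tips it, against friction.
- key_top (a point): Centre of the top face of the square black key, 28 x 28 mm, on its own grey housing (see station). The top face is level, 58 mm above the worktop when up and 52 mm when down; z up.
- key (a joint): Travel of the square key in m: 0 up, 0.006 fully down (over 0.0045 counts). It takes about 3 N all the way and stays where it is pushed, without a spring.
- jog_top (a point): Centre of the top face of the small round black button, 26 mm across, on its own grey housing (see station). The top face is level, 58 mm above the worktop when up and 52 mm when down; z up.
- jog (a joint): Travel of the round button in m: 0 up, 0.006 fully down (over 0.005 counts). A spring presses it up: 2 N at the start of travel, 5 N fully down.
- stop_top (a point): Centre of the top of the broad black mushroom button, 44 mm across, 70 mm above the worktop, on its own grey housing (see station). Not to be pressed.
- stop (a joint): Travel of the mushroom button in m: 0 up, 0.005 down; sprung. Stays up in this job (under 0.002).
- station: Aluminium base plate, 200 x 180 x 8 mm, fixed, turned up to 0.4 rad. Carries four housings, 76 x 76 mm, tops 48 mm above the worktop, in a two-by-two block 82 mm apart, each with one control at its middle; which stands where varies. Origin on the worktop under the block's middle; x toward the grey cable duct (22 x 164 mm, 38 mm high) at the far edge, z up.
- tape: Tape roll lying flat, 66 mm across, 18 mm high. Bystander, loose on the worktop beside the base plate, not to be moved or lifted. Origin at the centre of its underside.
- weight: Brass weight with a knob, 31 mm across, 51 mm high. Bystander, loose on the worktop beside the base plate, not to be moved or lifted. Origin at the centre of its underside.
- collet: Steel spring collet standing on end, 24 mm across, 34 mm high. Bystander, loose on the worktop beside the base plate, not to be moved or lifted. Origin at the centre of its underside.

How it is judged (in metres and radians):
On the way, in this order (a step that is already met when the one before it is completed fails the run):
1. the rocker is tipped fully over (value of joint rocker above 0.31 rad), for 0.1 s.
2. the square key is fully down (value of joint rocker above 0.31 rad and value of joint key above 0.0045 m), for 0.1 s.
3. the round button is pressed fully down by the fingers (all of step 2 and value of joint jog above 0.005 m and contact force between the fingers and jog above 0.5 N), for 0.2 s.
At the end, for the whole second after the job is handed in: The rocker is tipped over (beyond 0.31 rad), the square key is down (beyond 4.5 mm), the fingers hold the round button down (beyond 5 mm, contact over 0.5 N); the mushroom button is up (within 2 mm) and the tape roll, weight and collet are within 10 mm of where they stood (all of step 3 and value of joint stop below 0.002 m and distance of each of tape, weight, collet from where it was at the start of the episode below 0.01 m); the arm keeps its last pose, push and grip.
It fails at once if the square key is pressed before the rocker is over (value of joint key above 0.0025 m and value of joint rocker below 0.29 rad).
It fails at once if the round button is pressed before the square key is down (value of joint jog above 0.0025 m and value of joint key below 0.004 m).
It fails at once if the mushroom button is pressed (value of joint stop above 0.002 m).
It fails at once if the tape roll, the weight or the collet is moved or lifted (distance of any of tape, weight, collet from where it was at the start of the episode above 0.01 m).
It also fails if it takes over 38 s, if anything falls off the work surface, if the arm or the gripper's body presses on something with over 40 N, if the wrist force passes 120 N, or if a joint passes its speed limit or range.

## Robot

A 6-joint arm with a two-finger parallel gripper is mounted at the origin on a cart in front of the work surface, level with it; the furniture and walls round the work are solid. World frame = base frame: x ahead of the robot, y to its left, z up, the work surface at z = 0. Lengths are in m, angles in degrees, forces in N, time in s.
With the tool pointing down it reaches from about 0.3 to 0.85 m from the base axis. Payload 5.4 kg.
Tool frame: the origin (TCP) lies midway between the tips of the shut fingers; the grasp point (between the pads) lies 19 mm behind it (env.grip_depth is the distance from the TCP to the grasp point, in m); x points along the fingers, y is the direction in which the jaws open and shut, and the axes are right-handed (so a half turn about x gives the same grasp; the last joint's range is limited). The gripper opens to 85 mm and grips with 20 to 120 N. Pads are 22 mm wide; open, the fingers measure 114 mm over their backs; the gripper's body (76 mm by 85 mm) begins 54 mm behind the grasp point. The pads swing forward as they close: fully open they stand 13 mm farther back than shut.
Start: joints at [57.233, 9.076, 91.501, -0, 79.423, -12.038], TCP at [0.204, 0.538, 0.231] pointing down, gripper open.
Joint ranges: [-166.64, 166.64], [-54.1, 131.32], [10.49, 154.53], [-73.88, 253.88], [9.74, 151.15], [-171.62, 171.62]. Speed limits (degrees/s): [147.25, 147.25, 180, 180, 180, 180].

## Interface

Orientations are given as [roll, pitch, yaw] about the fixed x, y, z axes, in that order (R = Rz(yaw) Ry(pitch) Rx(roll)).
In Python, from rig import env gives the robot as it stands. The module is installed in compiled form; this text tells all that it offers.
- The arm moves only by the tool step_arm, never from a script. Its argument "increments" is a list of rows, each a list of 3 entries, a list of its own where there are three numbers: the gripper's target within -1 to 1 (shut at 1, half-way at 0, fully open at -1), then the shift along the tool's x, y, z in cm, then the turn about the tool's x in rad. In form: [[grip, [x, y, z], turn], ...]. A call has 1 to 12 rows; each row shifts and turns the commanded pose from where the row before left it, along the tool's axes as they then stand; what a row does not reach is not made up. A row lasts 1/12 s, in which the tool goes at most 41.7 mm and 7.16 degrees, less where a joint would pass 70% of its speed; a pose out of reach is approached as far as the arm can. A call with a gripper value outside its range is refused whole. The fingers move at their own pace and stop on an object; the grip force is fixed at half the most. Time passes only in rows, so rows that do not move let the fingers close. It gives the time, the measured TCP pose, the force and the opening at its end, in the units of the state.
- env.get_obs(): the state, without advancing time (a new reading comes with each control period).
- env.get_image(name): name is "scene" or "top"; returns a dict with "img" (384x512x3 uint8, red, green, blue), "fx", "fy", "cx", "cy" (pixels), "R" (3x3) and "t" (3): a world point X has camera coordinates R X + t. Camera axes: x right, y down, z forward; pixel columns grow to the right and rows downward; lengths in m; the calibration is good to about 2 mm. A picture is of the moment at which its call begins. There is no depth.
- env.finish_job(): hands the job in, once; it reports no verdict.
Trained networks look in a picture, given as the dict that the camera call returned (one of the last four; its "shot" number tells which), for a name from the list of things; names that differ only in an ending like _2 or _b are one class to them, and where a whole thing is asked for, a point or a joint stands for the part that bears it (a point fixed in the world has none). Each returns a list of dicts, best first, with "p" (0 to 1); they miss things now and then, are a little off and sometimes report something else, mostly with a low value. They report only what shows in the picture. A call takes as long as a camera call.
- env.look_for(name, picture): "at" ([column, row] in pixels, amid what is visible of it).
- env.place_of(name, picture): "at" ([column, row] in pixels: a listed point, or the origin of a listed thing).
The state is a dict: "time_s": time; "joint_positions": joint angles; "qvel": joint speeds; "joint_efforts": joint torques, N m; "ee_pos": TCP position; "eef_rot": TCP orientation; "force": force on the tool from outside, world axes, zero at the start; "moment": the same for the moment, N m; "grip_width": finger opening in m.
Only numpy, scipy, OpenCV 4.12 (cv2) and the standard library are available. Lean on these libraries where they do the work, as an engineer would, in place of code of your own. Each camera call takes 0.05 s, during which the arm holds its last target.

## Working session

There is one attempt and no reset: what is moved stays moved. The work goes in short steps, Python scripts to look and compute and a tool call to move; the robot and the scene stay as the last step left them, time stands still between calls to the robot, and variables do not carry over. Pictures are saved under pics/ and viewed, and the job is handed in when it is done.

Besides the shell and the picture viewer there is one more tool, called by a JSON object that holds its "method" and its "body". step_arm: Moves the arm, as the interface text tells. Its arguments: {"type":"object","properties":{"increments":{"type":"array","items":{"type":"array"}}},"required":["increments"]}

```bash
mkdir -p pics; cat > h.py <<'E'
from rig import env
import cv2,numpy as np
names=["rocker_top","key_top","jog_top","stop_top","station","tape","weight","collet"]
Z=dict(rocker_top=.061,key_top=.058,jog_top=.058,stop_top=.070,station=0,tape=0,weight=0,collet=0)
def ray(p,u,z):
    R=np.array(p["R"]);t=np.array(p["t"]);c=-R.T@t
    d=R.T@np.array([(u[0]-p["cx"])/p["fx"],(u[1]-p["cy"])/p["fy"],1])
    return c+d*(z-c[2])/d[2]
def proj(p,X):
    c=np.array(p["R"])@np.array(X)+np.array(p["t"]);return [p["fx"]*c[0]/c[2]+p["cx"],p["fy"]*c[1]/c[2]+p["cy"]]
def save(p,n): cv2.imwrite("pics/"+n,cv2.cvtColor(p["img"],cv2.COLOR_RGB2BGR))
E
python3 - <<'E'
from h import *
o=env.get_obs();print(o["ee_pos"],o["eef_rot"],o["time_s"])
for n in("top","scene"):
    p=env.get_image(n);save(p,n+"0.png")
    for k in names:
        for r in env.place_of(k,p)[:2]: print(n,k,np.round(r["p"],2),np.round(r["at"],1),np.round(ray(p,r["at"],Z[k]),4))
print(env.get_obs()["time_s"])
E
```

```text
[0.20319108 0.53721729 0.23026588] [-101.73167859   89.88417294 -122.4596839 ] 0.0
top rocker_top 0.82 [259.  174.5] [0.6279 0.0252 0.061 ]
top key_top 0.68 [248.2 215. ] [0.527  0.0519 0.058 ]
top jog_top 0.55 [287.5 221.8] [ 0.5104 -0.045   0.058 ]
top stop_top 0.51 [289.3 186.3] [ 0.597  -0.0493  0.07  ]
top station 0.64 [271.3 202.1] [ 0.5635 -0.0068  0.    ]
top tape 0.75 [217.5 189.5] [0.5973 0.1366 0.    ]
top weight 0.59 [319.8 228.1] [ 0.4953 -0.1332  0.    ]
top collet 0.41 [322.3 194.3] [ 0.5842 -0.1414  0.    ]
scene rocker_top 0.6 [272.4 184.8] [0.6207 0.0163 0.061 ]
scene key_top 0.44 [221.9 200.3] [0.5197 0.0265 0.058 ]
scene jog_top 0.59 [241.5 220.6] [ 0.5162 -0.0448  0.058 ]
scene stop_top 0.6 [284.8 201.7] [ 0.5983 -0.0528  0.07  ]
scene tape 0.78 [223.4 192. ] [0.5797 0.1299 0.    ]
scene weight 0.7 [267.1 280.6] [ 0.5061 -0.1356  0.    ]
scene collet 0.67 [302.8 267.1] [ 0.5728 -0.141   0.    ]
scene collet 0.37 [220.4 197.1] [0.5652 0.1166 0.    ]
0.9
```

```bash
python3 - <<'E'
import cv2
a=cv2.imread("pics/top0.png");b=cv2.imread("pics/scene0.png")
cv2.imwrite("pics/top0c.png",cv2.resize(a[130:260,180:350],None,fx=4.6,fy=4.6,interpolation=cv2.INTER_CUBIC))
cv2.imwrite("pics/scene0c.png",cv2.resize(b[140:300,180:350],None,fx=3.7,fy=3.7,interpolation=cv2.INTER_CUBIC))
E
```

```text
(no output)
```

View pics/top0c.png

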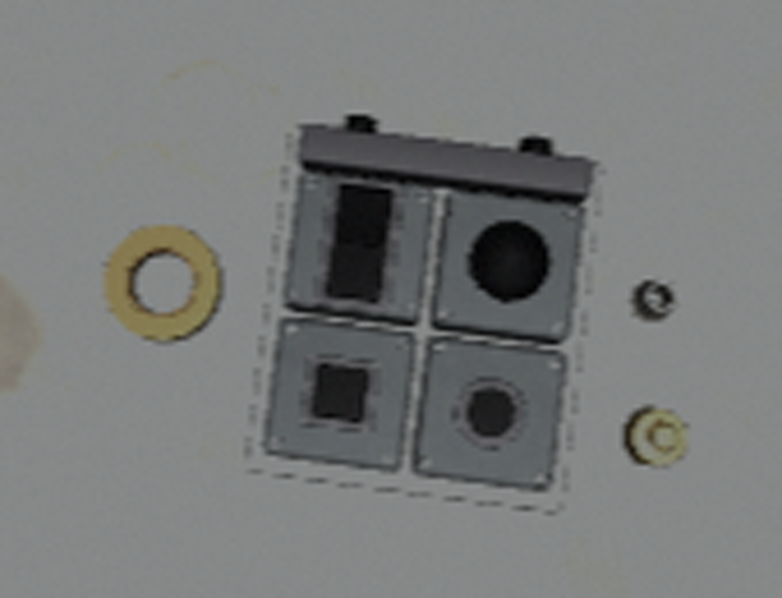

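View pics/scene0c.png

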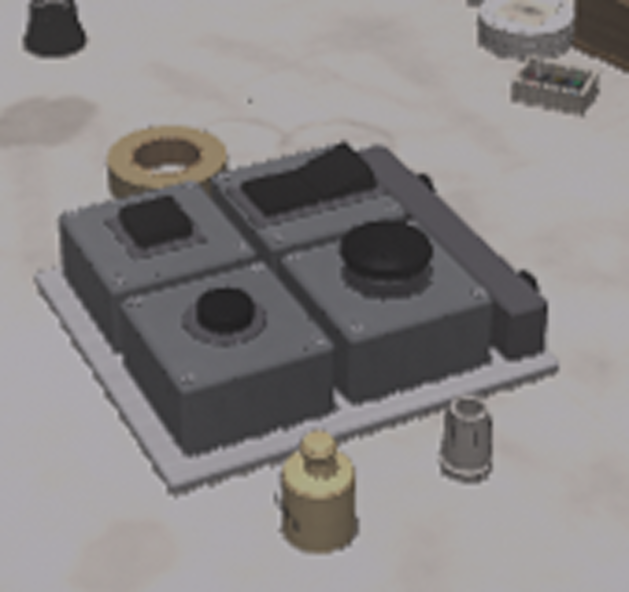

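View pics/scene0.png

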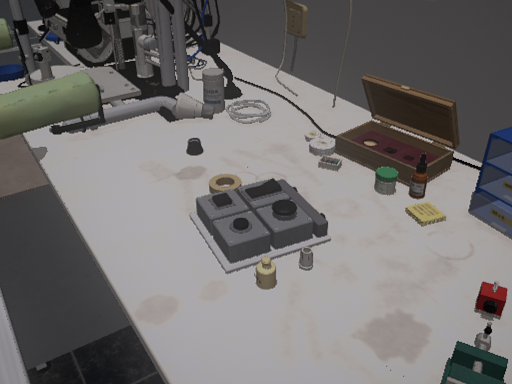

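The pictures agree on the layout: the rocker is far left, the mushroom far right, the key near left and the round button near right. In the top view the network's key point (248, 215) misses the visible key at about (254, 215). I'll segment the dark tops and fit the station pose to them.

```bash
cat > fit.py <<'E'
from h import *
from scipy.optimize import least_squares
import sys
p=env.get_image("top");s=env.get_image("scene")
def dark(p,g,r,th,n):
    im=p["img"].max(axis=2).astype(np.uint8)
    x0,y0=int(g[0])-r,int(g[1])-r
    c=im[y0:y0+2*r+1,x0:x0+2*r+1]
    k,l,st,ce=cv2.connectedComponentsWithStats((c<th).astype(np.uint8),connectivity=4)
    out=[(st[i,4],np.round(ce[i]+[x0,y0],1)) for i in range(1,k) if st[i,4]>15]
    return sorted(out,key=lambda a:-a[0])[:3]
for th in(45,55,65):
  for n,g,r in(("rock",(258,182),15),("key",(254,215),9),("jog",(287,219.5),9),("stop",(291,187),12)):
    print("top",th,n,dark(p,g,r,th,n))
  for n,g in(("key",(222,200)),("jog",(241,223.5)),("stop",(284,207))):
    print("scene",th,n,dark(s,g,12,th,n))
E
python3 fit.py
```

```text
top 45 rock [(np.int32(286), array([257.7, 182.2])), (np.int32(44), array([263.2, 167.9]))]
top 45 key [(np.int32(124), array([253.4, 214.9]))]
top 45 jog [(np.int32(80), array([286.3, 219.3]))]
top 45 stop [(np.int32(234), array([290.2, 186.3]))]
scene 45 key [(np.int32(43), array([224.8, 202.6]))]
scene 45 jog [(np.int32(141), array([240.5, 223.4]))]
scene 45 stop [(np.int32(266), array([284. , 206.9]))]
top 55 rock [(np.int32(295), array([257.7, 182.3])), (np.int32(52), array([262.7, 167.9]))]
top 55 key [(np.int32(131), array([253.5, 215. ]))]
top 55 jog [(np.int32(85), array([286.3, 219.3]))]
top 55 stop [(np.int32(240), array([290.4, 186.2]))]
scene 55 key [(np.int32(177), array([221.6, 199.6]))]
scene 55 jog [(np.int32(158), array([240.5, 223.5]))]
scene 55 stop [(np.int32(327), array([283.8, 207.5]))]
top 65 rock [(np.int32(387), array([258.3, 180. ])), (np.int32(20), array([249.3, 196.7]))]
top 65 key [(np.int32(140), array([253.2, 214.9]))]
top 65 jog [(np.int32(91), array([286.1, 219.1]))]
top 65 stop [(np.int32(242), array([290.3, 186.2]))]
scene 65 key [(np.int32(198), array([221.6, 199.6]))]
scene 65 jog [(np.int32(165), array([240.4, 223.6]))]
scene 65 stop [(np.int32(422), array([284. , 209.2]))]
```

```bash
cat > fit2.py <<'E'
from h import *
from scipy.optimize import least_squares
p=env.get_image("top");s=env.get_image("scene")
P=dict(rock=(.041,.041),stop=(.041,-.041),key=(-.041,.041),jog=(-.041,-.041))
M=[(p,"rock",(257.7,182.2),.056),(p,"stop",(290.3,186.2),.066),(p,"key",(253.5,214.9),.056),(p,"jog",(286.3,219.3),.056),(s,"key",(221.6,199.6),.054),(s,"jog",(240.5,223.5),.054)]
def W(q,k,z):
    c,si=np.cos(q[2]),np.sin(q[2]);a,b=P[k];return [q[0]+c*a-si*b,q[1]+si*a+c*b,z]
for S in (M,M[:4],M[4:]):
    f=lambda q:np.ravel([np.subtract(proj(c,W(q,k,z)),u) for c,k,u,z in S])
    r=least_squares(f,[.56,0,0]);q=r.x;print(np.round(q,4),np.round(r.fun.reshape(-1,2),1).tolist())
    for k in P: print(k,np.round(W(q,k,0)[:2],4),end=" ")
    print()
for c,k,u,z in M: print(k,np.round(ray(c,u,z),4))
E
python3 fit2.py
```

```text
[ 0.5615 -0.0076 -0.1211] [[0.1, 0.8], [0.5, 0.2], [0.3, 0.6], [0.5, 0.3], [0.1, -1.4], [0.4, -1.3]]
rock [0.6072 0.0281] stop [ 0.5973 -0.0533] key [0.5258 0.038 ] jog [ 0.5159 -0.0434] 
[ 0.5627 -0.0067 -0.13  ] [[-0.1, 0.2], [0.3, -0.1], [-0.1, -0.0], [-0.1, -0.1]]
rock [0.6087 0.0286] stop [ 0.5981 -0.0527] key [0.5274 0.0392] jog [ 0.5167 -0.0421] 
[ 0.559  -0.0111 -0.1271] [[-0.1, -0.2], [0.1, 0.2]]
rock [0.6049 0.0244] stop [ 0.5945 -0.0569] key [0.5235 0.0348] jog [ 0.5131 -0.0465] 
rock [0.6092 0.0285 0.056 ]
stop [ 0.5977 -0.0521  0.066 ]
key [0.5274 0.0389 0.056 ]
jog [ 0.5166 -0.0422  0.056 ]
key [0.5233 0.0342 0.054 ]
jog [ 0.5133 -0.0461  0.054 ]
```

```bash
cat > mv.py <<'E'
from rig import env
import numpy as np,sys
from scipy.spatial.transform import Rotation as Ro
o=env.get_obs();R=Ro.from_euler("xyz",o["eef_rot"],degrees=True).as_matrix()
print("t",o["time_s"],"pos",np.round(o["ee_pos"],4),"F",np.round(o["force"],1),"w",o["grip_width"]);print("x",R[:,0].round(3),"y",R[:,1].round(3))
yd=np.array([.127,.992,0]);a=np.arctan2(yd@R[:,2],yd@R[:,1]);a=(a+np.pi/2)%np.pi-np.pi/2
print("turn",round(a,3))
T=dict(rocker=(.6293,.0243),key=(.5255,.037),jog=(.515,-.0443))
for k,v in T.items(): print(k,"cm in tool",np.round(R.T@(np.array([*v,o["ee_pos"][2]])-o["ee_pos"])*100,2))
E
python3 mv.py
```

```text
t 1.1 pos [0.2035 0.5378 0.2313] F [-0.5  1.5  0. ] w 0.08562798169845064
x [ 0.  0. -1.] y [0.354 0.935 0.   ]
turn -0.234
rocker cm in tool [  0.   -32.95  57.99]
key cm in tool [ -0.   -35.44  47.84]
jog cm in tool [ -0.   -43.41  49.73]
```

{"method": "step_arm", "body": {"increments": [[1, [0, -1.37, 2.42], 0], [1, [0, -1.37, 2.42], 0], [1, [0, -1.37, 2.42], 0], [1, [0, -1.37, 2.42], 0], [1, [0, -1.37, 2.42], 0], [1, [0, -1.37, 2.42], 0], [1, [0, -1.37, 2.42], 0], [1, [0, -1.37, 2.42], 0], [1, [0, -1.37, 2.42], 0], [1, [0, -1.37, 2.42], 0], [1, [0, -1.37, 2.42], 0], [1, [0, -1.37, 2.42], 0]]}}

```text
time_s: 2.1
ee_pos: [0.4177, 0.28, 0.2315]
eef_rot: [42.6, 90.0, 21.9]
force: [0.1, 0.8, 0.7]
grip_width: 0.0002
```

{"method": "step_arm", "body": {"increments": [[1, [0, -1.37, 2.42], 0], [1, [0, -1.37, 2.42], 0], [1, [0, -1.37, 2.42], 0], [1, [0, -1.37, 2.42], 0], [1, [0, -1.37, 2.42], 0], [1, [0, -1.37, 2.42], 0], [1, [0, -1.37, 2.42], 0], [1, [0, -1.37, 2.42], 0], [1, [0, -1.37, 2.42], 0], [1, [0, -1.37, 2.42], 0], [1, [0, -1.37, 2.42], 0], [1, [0, 0, 0], 0]]}}

```text
time_s: 3.1
ee_pos: [0.6149, 0.0419, 0.231]
eef_rot: [-32.0, 89.9, -53.0]
force: [-0.4, -0.8, 0.3]
grip_width: 0.0002
```

{"method": "step_arm", "body": {"increments": [[1, [1.5, 0, 0], -0.08], [1, [1.5, 0, 0], -0.08], [1, [1.5, 0, 0], -0.074], [1, [1.5, 0, 0], 0], [1, [1.5, 0, 0], 0], [1, [0, 0, 0], 0], [1, [0, 0, 0], 0]]}}

```text
time_s: 3.68
ee_pos: [0.6117, 0.0465, 0.1556]
eef_rot: [177.7, 89.9, 170.4]
force: [-0.1, 0.0, 0.6]
grip_width: 0.0002
```

```bash
python3 mv.py
```

```text
t 3.6833 pos [0.6117 0.0465 0.1556] F [-0.1  0.   0.6] w 0.00018243666408130136
x [-0.002  0.    -1.   ] y [0.127 0.992 0.   ]
turn -0.0
rocker cm in tool [-0.   -1.97  2.02]
key cm in tool [ 0.02 -2.04 -8.43]
jog cm in tool [  0.02 -10.23  -8.44]
```

{"method": "step_arm", "body": {"increments": [[1, [0, -1, 1], 0], [1, [0, -1, 1], 0], [1, [2, 0, 0], 0], [1, [2, 0, 0], 0], [1, [2, 0, 0], 0], [1, [1, 0, 0], 0], [1, [0, 0, 0], 0], [1, [0, 0, 0], 0]]}}

```text
time_s: 4.35
ee_pos: [0.6306, 0.0232, 0.0871]
eef_rot: [-7.1, 89.9, -14.4]
force: [1.0, 0.5, 0.0]
grip_width: 0.0003
```

```bash
python3 - <<'E'
from h import *
a=env.get_image("top");b=env.get_image("scene")
A=cv2.resize(a["img"][150:250,220:330],None,fx=3.6,fy=3.6,interpolation=cv2.INTER_CUBIC)
B=cv2.resize(b["img"][150:250,190:340],None,fx=2.6,fy=2.6,interpolation=cv2.INTER_CUBIC)
h=max(A.shape[0],B.shape[0]);C=np.zeros((h,A.shape[1]+B.shape[1],3),np.uint8);C[:A.shape[0],:A.shape[1]]=A;C[:B.shape[0],A.shape[1]:]=B
save(dict(img=C),"r1.png")
E
python3 mv.py
```

```text
t 4.45 pos [0.6314 0.0233 0.0884] F [0.2 1.  0.3] w 0.00013761501126418872
x [ 0.003 -0.001 -1.   ] y [ 0.127  0.992 -0.   ]
turn -0.0
rocker cm in tool [-0.    0.07 -0.22]
key cm in tool [-4.000e-02  1.000e-02 -1.068e+01]
jog cm in tool [ -0.04  -8.19 -10.68]
```

View pics/r1.png

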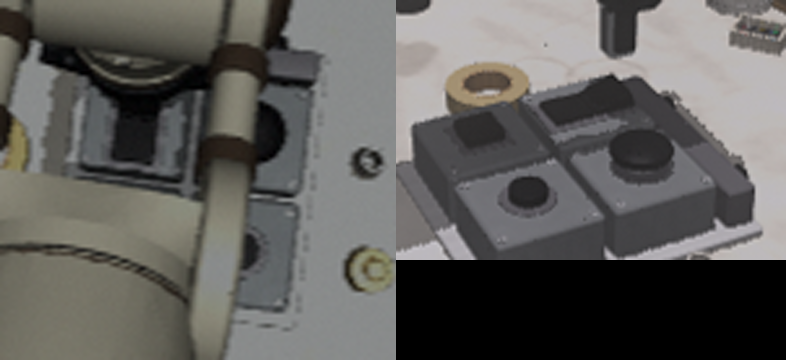

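The shut fingers stand over the rocker's raised half. In the scene view the tip is at about (275, 171) px, so I'll check that against the projected TCP.

```bash
python3 - <<'E'
from h import *
b=env.get_image("scene");e=env.get_obs()["ee_pos"];print(e,proj(b,e),proj(b,[e[0],e[1],.061]),proj(b,[.6293,.0243,.061]))
save(dict(img=cv2.resize(b["img"][150:220,230:320],None,fx=7,fy=7,interpolation=cv2.INTER_CUBIC)),"r2.png")
E
```

```text
[0.63134109 0.02337469 0.08837891] [np.float64(275.18327041145557), np.float64(168.65417404639095)] [np.float64(274.9468600359444), np.float64(181.50392920617995)] [np.float64(273.7581113291871), np.float64(181.60356509460314)]
```

View pics/r2.png

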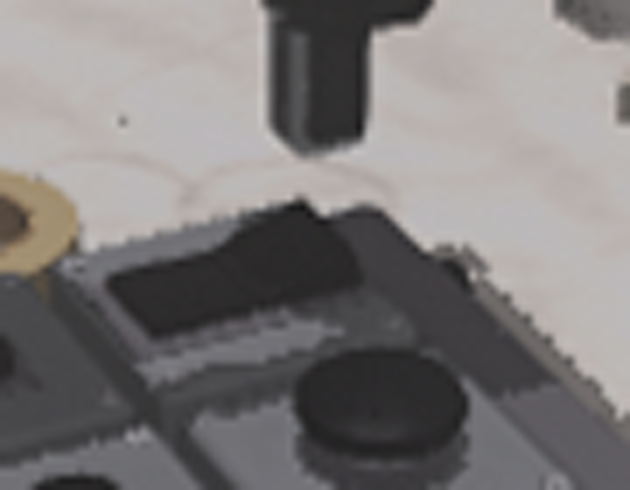

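{"method": "step_arm", "body": {"increments": [[1, [0.5, -0.15, -0.3], 0], [1, [0.8, 0, 0], 0], [1, [0.6, 0, 0], 0], [1, [0.3, 0, 0], 0], [1, [0.2, 0, 0], 0], [1, [0.2, 0, 0], 0], [1, [0.2, 0, 0], 0], [1, [0.2, 0, 0], 0], [1, [0.2, 0, 0], 0], [1, [0, 0, 0], 0]]}}

```text
time_s: 5.33
ee_pos: [0.6271, 0.0225, 0.0543]
eef_rot: [1.4, 89.9, -5.9]
force: [-0.7, -0.2, 0.8]
grip_width: -0.0002
```

{"method": "step_arm", "body": {"increments": [[1, [0.2, 0, 0], 0], [1, [0.1, 0, 0], 0], [1, [0.1, 0, 0], 0], [1, [0, 0, 0], 0]]}}

```text
time_s: 5.67
ee_pos: [0.6272, 0.0225, 0.0528]
eef_rot: [-31.1, 90.0, -38.4]
force: [-7.1, 0.6, 16.3]
grip_width: 0.0001
```

{"method": "step_arm", "body": {"increments": [[1, [0.1, 0, 0], 0], [1, [0, 0, 0], 0], [1, [-1, 0, 0], 0], [1, [-2, 0, 0], 0], [1, [-2, 0, 0], 0], [1, [0, 0, 0], 0]]}}

```text
time_s: 6.17
ee_pos: [0.6296, 0.0221, 0.1038]
eef_rot: [-1.6, 89.6, -8.9]
force: [1.4, -0.1, 0.7]
grip_width: -0.0001
```

```bash
python3 mv.py; python3 - <<'E'
from h import *
b=env.get_image("scene")
save(dict(img=cv2.resize(b["img"][150:240,190:320],None,fx=5.5,fy=5.5,interpolation=cv2.INTER_CUBIC)),"r3.png")
E
```

```text
t 6.1667 pos [0.6296 0.0221 0.1038] F [ 1.4 -0.1  0.7] w -6.15882104796198e-05
x [ 0.008 -0.001 -1.   ] y [ 0.127  0.992 -0.   ]
turn -0.0
rocker cm in tool [-0.    0.21 -0.06]
key cm in tool [ -0.08   0.15 -10.52]
jog cm in tool [ -0.08  -8.05 -10.52]
```

View pics/r3.png

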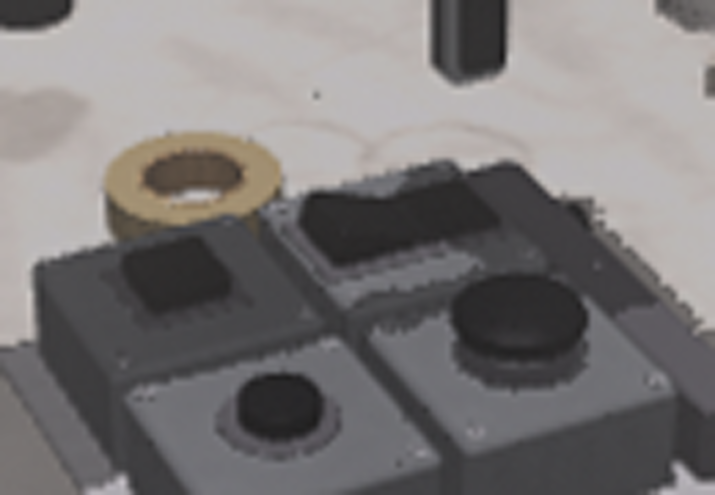

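The rocker is tipped over: its duct-side half is now level at about (440, 215) in the crop and its near half is raised. Next is the key.

{"method": "step_arm", "body": {"increments": [[1, [0, 0.05, -2.1], 0], [1, [0, 0.1, -2.1], 0], [1, [0, 0, -2.1], 0], [1, [0, 0, -2.1], 0], [1, [0, 0, -2.1], 0], [1, [0, 0, 0], 0], [1, [1, 0, 0], 0], [1, [1, 0, 0], 0], [1, [0, 0, 0], 0], [1, [0, 0, 0], 0]]}}

```text
time_s: 7.05
ee_pos: [0.5224, 0.0374, 0.0778]
eef_rot: [178.6, 89.9, 171.3]
force: [0.1, 0.7, -0.8]
grip_width: -0.0001
```

```bash
python3 mv.py; python3 - <<'E'
from h import *
b=env.get_image("scene");e=env.get_obs()["ee_pos"];print(proj(b,e))
save(dict(img=cv2.resize(b["img"][150:240,190:320],None,fx=5.5,fy=5.5,interpolation=cv2.INTER_CUBIC)),"k1.png")
E
```

```text
t 7.05 pos [0.5224 0.0374 0.0778] F [ 0.1  0.7 -0.8] w -0.00010996835944680125
x [-0.002  0.    -1.   ] y [0.128 0.992 0.   ]
turn -0.001
rocker cm in tool [-0.03  0.07 10.77]
key cm in tool [-0.    0.    0.31]
jog cm in tool [-0.   -8.19  0.31]
[np.float64(219.96955134534866), np.float64(187.16191107374686)]
```

View pics/k1.png

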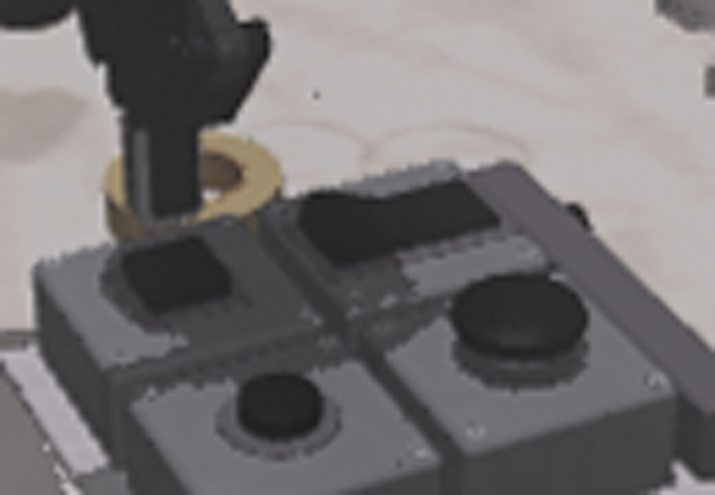

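{"method": "step_arm", "body": {"increments": [[1, [0.5, -0.15, 0.3], 0], [1, [0.7, 0, 0], 0], [1, [0.4, 0, 0], 0], [1, [0.3, 0, 0], 0], [1, [0.2, 0, 0], 0], [1, [0.2, 0, 0], 0], [1, [0.2, 0, 0], 0], [1, [0.1, 0, 0], 0], [1, [0, 0, 0], 0]]}}

```text
time_s: 7.85
ee_pos: [0.5256, 0.0356, 0.0532]
eef_rot: [10.9, 90.0, 3.6]
force: [-0.1, 0.2, -0.2]
grip_width: 0.0001
```

{"method": "step_arm", "body": {"increments": [[1, [0.1, 0, 0], 0], [1, [0.1, 0, 0], 0], [1, [0.1, 0, 0], 0], [1, [0, 0, 0], 0]]}}

```text
time_s: 8.18
ee_pos: [0.5259, 0.0355, 0.0519]
eef_rot: [-58.5, 90.0, -65.8]
force: [-7.0, 0.8, 13.1]
grip_width: 0.0
```

{"method": "step_arm", "body": {"increments": [[1, [0.1, 0, 0], 0], [1, [0, 0, 0], 0], [1, [-1, 0, 0], 0], [1, [-1.5, 0, 0], 0], [1, [0, -2.1, 0], 0], [1, [0, -2.1, 0], 0], [1, [0, -2, 0], 0], [1, [0, -2, 0], 0], [1, [0, 0, 0], 0], [1, [0, 0, 0], 0]]}}

```text
time_s: 9.02
ee_pos: [0.5153, -0.0464, 0.0745]
eef_rot: [11.5, 90.0, 4.0]
force: [0.2, 1.0, 0.6]
grip_width: -0.0002
```

```bash
python3 mv.py; python3 - <<'E'
from h import *
b=env.get_image("scene");e=env.get_obs()["ee_pos"];print(proj(b,e))
save(dict(img=cv2.resize(b["img"][150:240,190:320],None,fx=5.5,fy=5.5,interpolation=cv2.INTER_CUBIC)),"j1.png")
E
```

```text
t 9.0167 pos [ 0.5153 -0.0464  0.0745] F [0.2 1.  0.6] w -0.0001788090363953111
x [ 0.001  0.    -1.   ] y [0.129 0.992 0.   ]
turn -0.002
rocker cm in tool [1.000e-02 8.480e+00 1.039e+01]
key cm in tool [ 0.    8.4  -0.07]
jog cm in tool [-0.    0.2  -0.06]
[np.float64(241.1022332551188), np.float64(212.87481783317327)]
```

View pics/j1.png

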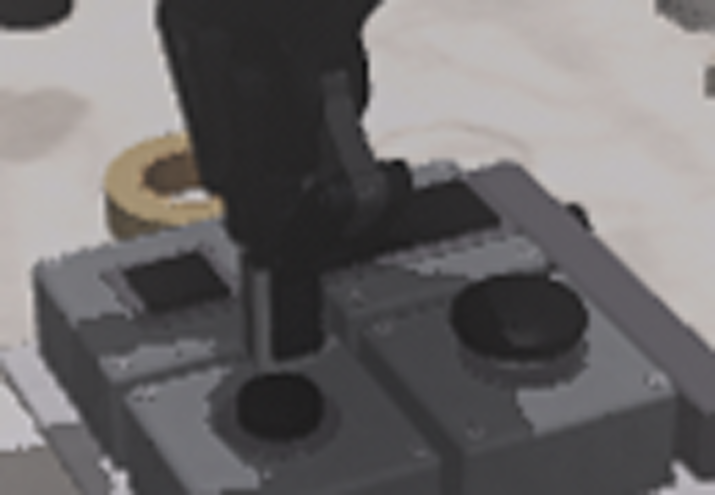

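The key is down, with its top visibly lower at about (175, 280) in the crop. The tip sits right over the round button, so I'll press it now.

{"method": "step_arm", "body": {"increments": [[1, [0.5, 0.05, -0.1], 0], [1, [0.5, 0, 0], 0], [1, [0.4, 0, 0], 0], [1, [0.2, 0, 0], 0], [1, [0.2, 0, 0], 0], [1, [0.2, 0, 0], 0], [1, [0.2, 0, 0], 0], [1, [0.1, 0, 0], 0], [1, [0, 0, 0], 0]]}}

```text
time_s: 9.82
ee_pos: [0.514, -0.0447, 0.052]
eef_rot: [146.0, 89.9, 138.7]
force: [-4.0, 3.4, 9.4]
grip_width: 0.0004
```

{"method": "step_arm", "body": {"increments": [[1, [0.1, 0, 0], 0], [1, [0.1, 0, 0], 0], [1, [0, 0, 0], 0], [1, [0, 0, 0], 0]]}}

```text
time_s: 10.15
ee_pos: [0.5141, -0.0448, 0.0518]
eef_rot: [162.0, 89.9, 154.7]
force: [-11.1, 4.2, 24.3]
grip_width: -0.0002
```

{"method": "step_arm", "body": {"increments": [[1, [0, 0, 0], 0], [1, [0, 0, 0], 0], [1, [0, 0, 0], 0], [1, [0, 0, 0], 0]]}}

```text
time_s: 10.48
ee_pos: [0.5141, -0.0448, 0.0518]
eef_rot: [161.5, 89.9, 154.2]
force: [-10.8, 4.7, 24.1]
grip_width: -0.0001
```

```bash
python3 mv.py; python3 - <<'E'
from h import *
b=env.get_image("scene")
for k in("tape","weight","collet"): print(k,[np.round(ray(b,r["at"],0),4) for r in env.place_of(k,b)[:1]])
save(dict(img=cv2.resize(b["img"][150:300,190:340],None,fx=4,fy=4,interpolation=cv2.INTER_CUBIC)),"f1.png")
E
```

```text
t 10.4833 pos [ 0.5141 -0.0448  0.0518] F [-10.8   4.7  24.1] w -8.880452630799721e-05
x [-0.001  0.001 -1.   ] y [0.127 0.992 0.001]
turn -0.0
rocker cm in tool [-1.000e-02  8.310e+00  1.055e+01]
key cm in tool [0.   8.25 0.09]
jog cm in tool [-0.    0.06  0.08]
tape [array([0.5866, 0.1368, 0.    ])]
weight [array([ 0.4998, -0.1424,  0.    ])]
collet [array([ 0.5752, -0.1387,  0.    ])]
```

View pics/f1.png

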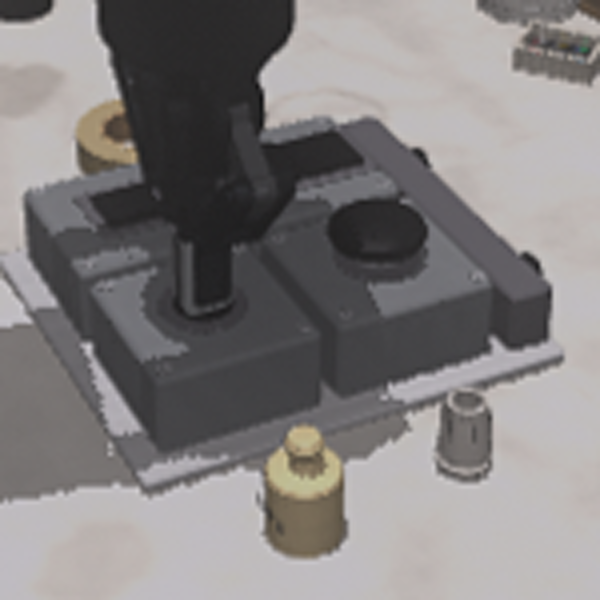

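The fingers hold the round button down at about (205, 305) in the crop. The key is down, the rocker is tipped, the mushroom is up and the bystanders look untouched, so I'm handing in.

```bash
python3 -c "
from rig import env
print(env.finish_job())"
```

```text
the job is handed in; nothing more can be done
None
```

I pressed the rocker's raised half, then the square key, then the round button, and handed the job in at about 10.5 s of the 38 s allowed, still holding the round button down. The hand-in reports no verdict, so the result rests on these checks:

- **Rocker:** it came to a hard stop with the TCP at z = 52.8 mm and about 16 N. In the picture its duct-side half is level.
- **Square key:** it bottomed at z = 51.9 mm with about 13 N and looks lowered in the picture.
- **Round button:** it is held at z = 51.8 mm with a steady 24 N upward, well above its 5 N spring.
- **Mushroom, tape roll, weight and collet:** all look untouched in the last picture.

Some readings disagreed:

- **Cameras:** the two views differed by about 4 mm on the control positions. I aimed between them and corrected against the pictures.
- **Key position:** the network's key point in the top view was about 14 mm off the visible key, so I did not use it.
- **Bystanders:** the network's positions for the tape roll and the weight differed by 7 to 10 mm before and after. I took this as detection noise because nothing came near them.

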